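# Open a port on the printer's vacuum block

## Robot

A 6-joint arm with a two-finger parallel gripper is mounted at the origin on the work surface. World frame = base frame: x ahead of the robot, y to its left, z up, the work surface at z = 0. Lengths are in m, angles in rad, forces in N, time in s.
With the tool pointing down it reaches from about 0.3 to 0.775 m from the base axis. Payload 14.6 kg.
Tool frame: the origin (TCP) lies on the centre line of the jaws, within the pads' length; the fingertips stand 11 mm ahead of it and the grasp point (between the pads) lies 8 mm behind it; z points along the fingers, y is the line along which they close (so a half turn about z gives the same grasp; the last joint's range is limited). The gripper opens to 85 mm and grips with 20 to 120 N. Pads are 22 mm wide; open, the fingers measure 114 mm over their backs; the gripper's body (76 mm by 85 mm) begins 54 mm behind the grasp point. The pads swing forward as they close: fully open they stand 13 mm farther back than shut.
Start: joints at [1.127, 0.3, 1.521, -0, 1.321, -0.067], TCP at [0.202, 0.511, 0.242] pointing down, gripper open.
Joint ranges: [-3.03, 3.03], [-0.79, 2.21], [0.23, 2.52], [-1.04, 4.18], [0, 3.07], [-2.55, 2.55]. Speed limits (rad/s): [2.22, 2.22, 2.57, 3.14, 3.14, 3.14].

## Interface

Orientations are given as a unit quaternion [w, x, y, z].
In Python, from rig import * gives the robot as it stands. The module is installed in compiled form; this text tells all that it offers.
- The arm moves only by the shell command python3 -m inch 'ROWS' [OPENING] [FORCE]. ROWS is JSON, a list of rows, each a list of 6 numbers: the shift along the world's x, y, z in m, then the turn, a rotation vector about the world's x, y, z in degrees. A call has 1 to 5 rows; each row shifts and turns the commanded pose from where the row before left it; what a row does not reach is not made up. A row lasts 1/8 s, in which the tool goes at most 62.5 mm and 10.7 degrees, less where a joint would pass 70% of its speed; a pose out of reach is approached as far as the arm can. A call is refused whole if a number of a shift passes 0.0625 or a number of a turn 10.7, either way. A call with a gripper value outside its range is refused whole. OPENING is the finger opening in m, from 0 to 0.0854, set as the call begins (- or left out, the last holds). The fingers move at their own pace and stop on an object; FORCE is the grip in N (left out, the last holds). Time passes only in rows, so rows that do not move let the fingers close. It gives the time, the measured TCP pose, the force, the opening and the grip force at its end, in the units of the state.
- get_obs(): the state, without advancing time (a new reading comes with each control period).
- snapshot(name): name is "scene" or "side" or "wrist"; returns the picture (480x640x3 uint8, red, green, blue); there is no depth.
- get_calibration(name): a dict with "intrinsics" (3x3 intrinsics, pixels), "world_to_cam" (4x4, takes a point from world to camera coordinates); the wrist camera has in their place "T_tool_cam" (4x4, takes a point from camera to tool coordinates, whose origin is the TCP and whose axes are the flange's). Camera axes: x right, y up, looking along -z (the intrinsics and any distortion apply to the point x, -y, -z); pixel columns grow to the right and rows downward; lengths in m; the calibration is good to about 2 mm. A picture is of the moment at which its call begins: read the wrist's pose just before it. get_calibration takes no time and is no camera call.
- finish_job(): hands the job in; it is judged then, once.
The state is a dict: "clock": time; "qpos": joint angles; "joint_velocities": joint speeds; "effort": joint torques, N m; "position": TCP position; "tcp_rot": TCP orientation; "ft_force": force on the tool from outside, world axes, zero at the start; "moment": the same for the moment, N m; "width": finger opening in m; "grip_force": force on a finger pad.
Only numpy, scipy, OpenCV 4.12 (cv2) and the standard library are available. Lean on these libraries where they do the work, as an engineer would, in place of code of your own. Each camera call takes 0.05 s, during which the arm holds its last target. There are 200 camera calls.

## Task

Open the vacuum port that is closed by the bung with the flat upright blade. The bung is a tight press fit: hold it by its blade and, while it is still in the port, rock it about ten degrees away from the robot and then about ten degrees back past upright towards the robot, then pull it straight up out of the port. Carry it over and lower it into the shallow rectangular steel tray, let it go only when it is down at the tray's floor, and leave it lying or standing there.

Things in the scene. Friction and masses are not known exactly. Their poses are not given: they have to be found in the camera images.
- bung: Dark rubber bung with a flat blade, 45 g, upright in one of the block's ports. Origin: centre of its foot, z up. Shank 18 mm across, 0 to 24 mm above the foot; collar 30 mm across, 24 to 30; blade 30 to 66 mm up, 12 mm thick (its x), 28 wide (its y): grip across the 12 mm. Axes start parallel to the block's. The other two bungs (ball knob, low round cap) are not wanted.
- bung_top (a point): Centre of the blade's top edge, on the bung's axis, 66 mm above its foot; axes as the bung's. At 10 degrees of lean about the foot it has moved 11 mm sideways.
- block: Fixed aluminium block 64 (its x) x 210 (its y) x 40 mm high; origin centre of underside, x away from the robot. 3 ports 27 mm wide, 20 deep, at y -60, 0, 60 mm. Feet rest 20 mm above the underside, collars 4 mm clear of the top. Sprung lips grip the shank from its y sides: it can lean about its foot in x, 14 degrees or so at most, and resists a straight pull with up to 20 N for the first 15 mm.
- tray: Fixed shallow rectangular steel tray, 150 mm (its x) by 130 mm (its y), 26 mm high outside, walls and floor 3 mm thick; origin at the centre of its underside. A small brass ring 22 mm across, 10 mm high, lies in its corner at x 55, y 45 mm; the middle is free.
Not all that is in view belongs to the job. Leave any blue look-alike of the tray alone.

How it is judged:
On the way, in this order (a step that is already met when the one before it is completed fails the run):
1. the bung, still in its port, leans more than 4 degrees away from the robot (angle between bung's own z axis and vertical above 0.07 rad and x of bung_top in the frame of block above 0.004 m and z of bung in the frame of block below 0.036 m), for 0.05 s.
2. then, still in its port, it leans more than 4 degrees towards the robot (angle between bung's own z axis and vertical above 0.07 rad and x of bung_top in the frame of block below -0.004 m and z of bung in the frame of block below 0.036 m), for 0.05 s.
3. it comes straight out: its foot clear of the block's top, within 12 mm of the line of ports and 40 mm of where it stood, upright within 15 degrees (z of bung in the frame of block above 0.041 m and distance of bung from where it was at the start of the episode below 0.04 m and angle between bung's own z axis and vertical below 0.26 rad and x of bung in the frame of block between -0.012 and 0.012 m), for 0.04 s.
4. it is lowered into the tray in the fingers: its foot inside the rim and less than 25 mm above the tray's floor while still held (contact force between the fingers and bung above 0.5 N and z of bung in the frame of tray below 0.028 m and x of bung in the frame of tray between -0.073 and 0.073 m and y of bung in the frame of tray between -0.063 and 0.063 m), for 0.05 s.
At the end, for the whole second after the job is handed in: The bladed bung lies or stands at rest in the steel tray: its foot within the tray's walls and less than 30 mm above the tray's underside, moving slower than 50 mm/s. The port it came from is open (x of bung in the frame of tray between -0.073 and 0.073 m and y of bung in the frame of tray between -0.063 and 0.063 m and z of bung in the frame of tray below 0.03 m and linear speed of bung below 0.05 m/s); the robot touches nothing.
It also fails if it takes over 48 s, if anything falls off the work surface, if the arm or the gripper's body presses on something with over 40 N, if the wrist force passes 120 N, or if a joint passes its speed limit or range.

## Working session

There is one attempt and no reset: what is moved stays moved. The work goes in short steps, Python scripts to look and compute and a shell command to move; the robot and the scene stay as the last step left them, time stands still between calls to the robot, and variables do not carry over. Pictures are saved under pics/ and viewed, at most 10 in all, crops included, and the job is handed in when it is done.

```bash
mkdir -p pics
python3 - <<'E'
from rig import *
import cv2,numpy as np
o=get_obs();print(o['clock'],o['position'],o['tcp_rot'],o['width'])
for n in ["scene","side","wrist"]:
    cv2.imwrite(f"pics/{n}0.png",snapshot(n)[:,:,::-1]);c=get_calibration(n);print(n,{k:np.round(v,4).tolist() if not isinstance(v,str) else v for k,v in c.items()})
E
```

```text
0.0 [0.20224762 0.511213   0.24169711] [-1.43764222e-04  1.87261126e-01  9.82309980e-01 -5.93819390e-04] 0.08549713684540582
scene {'intrinsics': [[569.1835, 0.0, 323.6749], [0.0, 569.1835, 239.4212], [0.0, 0.0, 1.0]], 'world_to_cam': [[-0.4792, 0.8777, 0.0096, 0.3537], [-0.5426, -0.3048, 0.7827, 0.177], [0.6899, 0.3699, 0.6223, -1.5452], [0.0, 0.0, 0.0, 1.0]]}
side {'intrinsics': [[517.9745, 0.0, 319.8832], [0.0, 517.9745, 242.8083], [0.0, 0.0, 1.0]], 'world_to_cam': [[0.6936, -0.7203, -0.0139, -0.4633], [0.5152, 0.4825, 0.7083, -0.2771], [-0.5035, -0.4984, 0.7057, -0.9366], [0.0, 0.0, 0.0, 1.0]]}
wrist {'intrinsics': [[427.9419, 0.0, 316.1184], [0.0, 427.9419, 243.1631], [0.0, 0.0, 1.0]], 'T_tool_cam': [[0.0008, 0.9569, 0.2905, 0.0747], [1.0, -0.0006, -0.0009, 0.0004], [-0.0007, 0.2905, -0.9569, -0.132], [0.0, 0.0, 0.0, 1.0]]}
```

View pics/scene0.png

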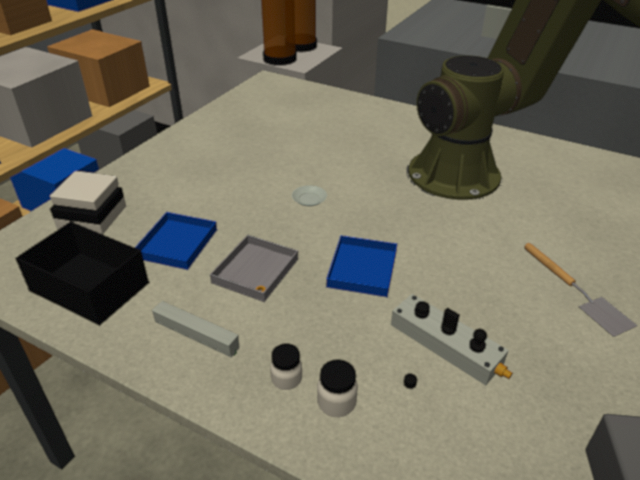

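View pics/side0.png

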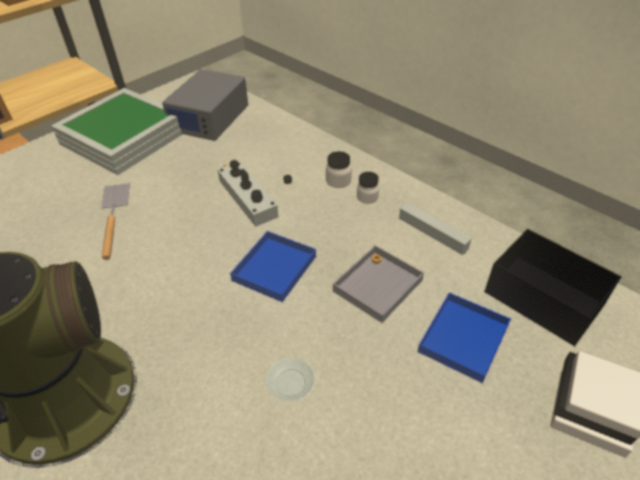

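Candidates in the scene view: low cap (422,310), flat-bladed (450,320) and ball knob (479,338). The middle one fits, as it has a tall flat-sided top. The steel tray is the grey one at (255,267), with the brass ring at (261,289). The two blue ones are decoys. I'll confirm with an enlarged crop of both views.

Run:
```python
import cv2,numpy as np
a=cv2.imread('pics/scene0.png')[285:391,385:519];b=cv2.imread('pics/side0.png')[150:230,210:290]
a=cv2.resize(a,None,fx=4,fy=4,interpolation=cv2.INTER_CUBIC)
cv2.imwrite('pics/cropA.png',cv2.convertScaleAbs(a,alpha=1.6,beta=20))
t=cv2.imread('pics/scene0.png')[230:305,200:310]; t2=cv2.imread('pics/side0.png')[240:325,325:430]
r=lambda i,f:cv2.resize(i,None,fx=f,fy=f,interpolation=cv2.INTER_CUBIC)
c=np.zeros((600,800,3),np.uint8)
x=r(b,4);c[:320,:320]=x
x=r(t,4);c[:300,330:770]=x
x=r(t2,3);c[325:325+255,:315]=x
cv2.imwrite('pics/cropB.png',cv2.convertScaleAbs(c,alpha=1.5,beta=10))
```

```text
(no output)
```

View pics/cropA.png

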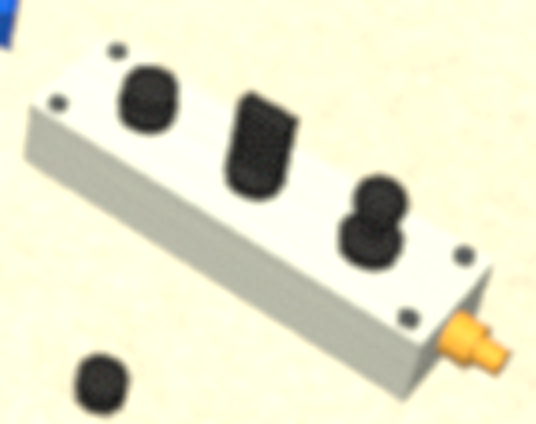

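View pics/cropB.png

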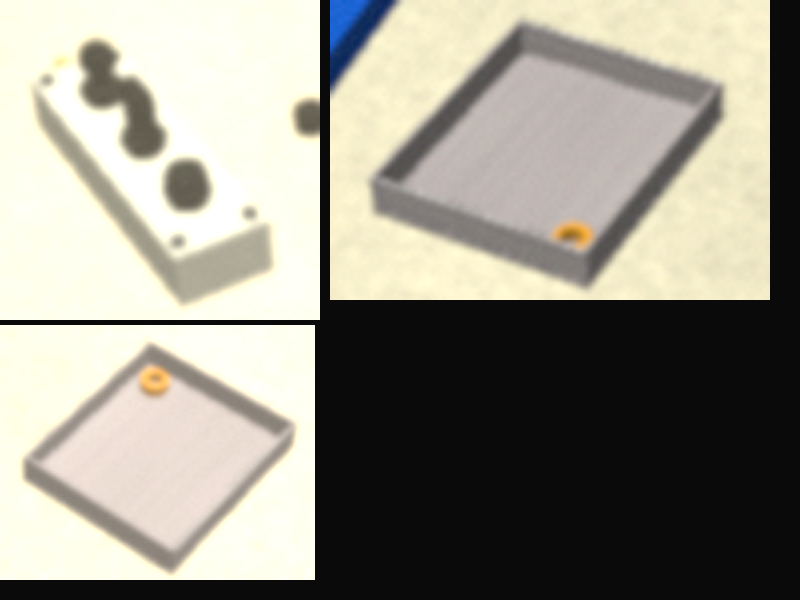

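The blade is confirmed at crop A (265,140), the middle port, between the low cap (148,98) and the ball knob (375,220). The side crop agrees, and the ring shows in the grey tray only. Next I'll triangulate.

```bash
cat > h.py <<'E'
from rig import *
import numpy as np
def ray(n,u,v):
    c=get_calibration(n);K=np.array(c['intrinsics']);W=np.array(c['world_to_cam'])
    d=np.linalg.inv(K)@[u,v,1];d=W[:3,:3].T@(d*[1,-1,-1]);return -W[:3,:3].T@W[:3,3],d
def atz(n,u,v,z):
    p,d=ray(n,u,v);return p+d*(z-p[2])/d[2]
def proj(n,P):
    c=get_calibration(n);W=np.array(c['world_to_cam']);q=W[:3,:3]@P+W[:3,3];q=np.array(c['intrinsics'])@(q*[1,-1,-1]);return q[:2]/q[2]
E
python3 - <<'E'
from h import *
np.set_printoptions(precision=4,suppress=True)
A=lambda x,y,z:atz('scene',385+(x-1.5)/4,285+(y-1.5)/4,z)[:2]
B=lambda x,y,z:atz('side',210+(x-1.5)/4,150+(y-1.5)/4,z)[:2]
T=lambda x,y,z:atz('scene',200+(x-331.5)/4,230+(y-1.5)/4,z)[:2]
S=lambda x,y,z:atz('side',325+(x-1)/3,240+(y-326)/3,z)[:2]
s=[A(117,51,.04),A(58,103,.04),A(408,318,.04),A(464,256,.04)];print("screws",s,np.mean(s,0))
ang=lambda d:np.degrees(np.arctan2(d[1],d[0]))
print(ang(s[0]-s[3]),ang(s[1]-s[2]))
print("cornersA",A(33,105,.04),A(418,345,.04),A(492,268,.04))
b=[B(47,79,.04),B(177,241,.04),B(249,213,.04)];print("side screws",b,"centre",(b[0]+b[2])/2,ang(b[1]-b[0]))
print("blade top A",A(250,92,.086),A(298,122,.086),"caps A",A(148,112,.046),A(372,240,.046))
t=[T(522,22,.026),T(722,88,.026),T(588,255,.026),T(374,182,.026)];print("tray",t,np.mean(t,0),[np.linalg.norm(t[i]-t[i-1]) for i in range(4)],[ang(t[i]-t[i-1]) for i in range(4)])
t=[S(152,345,.026),S(294,427,.026),S(172,553,.026),S(25,460,.026)];print("trayS",t,np.mean(t,0),[np.linalg.norm(t[i]-t[i-1]) for i in range(4)])
E
```

```text
screws [array([0.5407, 0.0928]), array([0.5876, 0.0813]), array([0.6336, 0.264 ]), array([0.5871, 0.276 ])] [0.5873 0.1785]
-104.21843753714482 -104.13735111546156
cornersA [0.5946 0.0714] [0.6459 0.2719] [0.5879 0.2887]
side screws [array([0.5908, 0.2801]), array([0.5437, 0.0972]), array([0.5901, 0.0848])] centre [0.5904 0.1825] -104.44144005578427
blade top A [0.5828 0.1682] [0.5902 0.193 ] caps A [0.5781 0.1224] [0.6037 0.238 ]
tray [array([ 0.5222, -0.3138]), array([ 0.5171, -0.1856]), array([ 0.6622, -0.1774]), array([ 0.6707, -0.3038])] [ 0.593  -0.2451] [np.float64(0.14887575340989379), np.float64(0.12822413102722785), np.float64(0.14531678632675077), np.float64(0.1267383561163883)] [np.float64(-176.16209784020805), np.float64(92.26483144345632), np.float64(3.271128763560214), np.float64(-86.1412606790732)]
trayS [array([ 0.6577, -0.1826]), array([ 0.6633, -0.3078]), array([ 0.5181, -0.315 ]), array([ 0.5106, -0.1901])] [ 0.5874 -0.2489] [np.float64(0.14734656018308517), np.float64(0.12535150617124965), np.float64(0.1453692173766906), np.float64(0.12519870329057114)]
```

```bash
python3 -m inch '[[0.043,-0.0367,-0.0047,0,0,-9.19],[0.043,-0.0367,-0.0047,0,0,-9.19],[0.043,-0.0367,-0.0047,0,0,-9.19],[0.043,-0.0367,-0.0047,0,0,-9.19],[0.043,-0.0367,-0.0047,0,0,-9.19]]' 0.045 40
python3 -m inch '[[0.043,-0.0367,-0.0047,0,0,-9.19],[0.043,-0.0367,-0.0047,0,0,-9.19],[0.043,-0.0367,-0.0047,0,0,-9.19],[0.043,-0.0367,-0.0047,0,0,-9.19],[0,0,0,0,0,0]]'
python3 -m inch '[[0,0,0,0,0,0],[0,0,0,0,0,0]]'
python3 - <<'E'
from rig import *
import cv2
from scipy.spatial.transform import Rotation as R
o=get_obs();print(o['clock'],o['position'].tolist(),o['tcp_rot'].tolist(),o['qpos'])
print(R.from_quat(o['tcp_rot'],scalar_first=True).as_matrix())
cv2.imwrite("pics/w1.png",snapshot("wrist")[:,:,::-1])
E
```

```text
clock: 0.78
position: [0.4185, 0.3265, 0.2186]
tcp_rot: [-0.0, 0.558, 0.83, -0.0]
ft_force: [0.4, 1.1, -0.2]
width: 0.0447
grip_force: 0.0
clock: 1.4
position: [0.591, 0.1783, 0.1986]
tcp_rot: [-0.0, 0.791, 0.611, -0.001]
ft_force: [-0.5, -0.1, -0.1]
width: 0.0449
grip_force: 0.0
clock: 1.65
position: [0.5888, 0.182, 0.2002]
tcp_rot: [-0.0, 0.789, 0.614, 0.0]
ft_force: [0.2, 0.1, 0.6]
width: 0.0451
grip_force: 0.0
1.65 [0.5887682994322558, 0.18201779214264818, 0.20021849644083753] [-7.68933616072149e-06, 0.7890180979660535, 0.6143699501748897, 7.310956665337168e-05] [2.40376750e-01 4.81479651e-01 1.36974219e+00 7.68219818e-05
 1.29024366e+00 4.87977418e-01]
[[ 2.45099118e-01  9.69498020e-01  1.05921348e-04]
 [ 9.69498018e-01 -2.45099129e-01  1.01966692e-04]
 [ 1.24817737e-04  7.76985909e-05 -9.99999989e-01]]
```

View pics/w1.png

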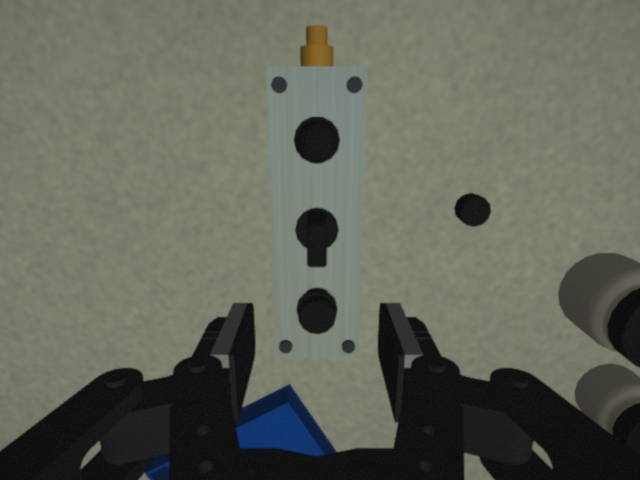

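The wrist view shows the block's four screws at (279,84), (354,84), (286,346) and (348,346). The blade runs along column 317, rows 222–266, with its top edge near row 262. It is well centred between the fingers.

Run:
```python
from h import *
from scipy.spatial.transform import Rotation as R
o=get_obs();c=get_calibration('wrist');T=np.array(c['T_tool_cam']);K=np.array(c['intrinsics'])
r=R.from_quat(o['tcp_rot'],scalar_first=True).as_matrix()
def at(u,v,z):
    d=r@T[:3,:3]@(np.linalg.inv(K)@[u,v,1]*[1,-1,-1]);p=o['position']+r@T[:3,3];return (p+d*(z-p[2])/d[2])[:2]
s=[at(*p,.04) for p in [(279,84),(354,84),(348,346),(286,346)]]
print(np.round(s,4),np.mean(s,0),[np.degrees(np.arctan2(*(a-b)[::-1])) for a,b in [(s[0],s[3]),(s[1],s[2])]])
print("top",at(317,222,.086),at(317,266,.086),at(308,266,.086),at(326,266,.086))
```

```text
[[0.5879 0.2779]
 [0.6346 0.2661]
 [0.5885 0.0824]
 [0.5423 0.0941]] [0.5883126  0.18013288] [np.float64(76.05106192382843), np.float64(75.92863840987015)]
top [0.59199891 0.19467359] [0.58525208 0.16782764] [0.57991836 0.16917312] [0.59058599 0.16648211]
```

```bash
python3 -m inch '[[0,-0.0005,-0.034,0,0,0],[0,-0.0005,-0.034,0,0,0],[0,-0.0005,-0.033,0,0,0],[0,0,-0.033,0,0,0],[0,0,0,0,0,0]]' 0.045 60
python3 -m inch '[[0,0,0,0,0,0],[0,0,0,0,0,0],[0,0,0,0,0,0],[0,0,0,0,0,0],[0,0,0,0,0,0]]' 0 60
python3 - <<'E'
from rig import *
import cv2
s=snapshot("scene")[250:400,380:580];a=snapshot("wrist")
o=cv2.resize(s,None,fx=3,fy=3,interpolation=cv2.INTER_CUBIC)
cv2.imwrite("pics/g.png",o[:,:,::-1])
E
```

```text
clock: 2.33
position: [0.5879, 0.1799, 0.0642]
tcp_rot: [-0.001, 0.789, 0.614, -0.002]
ft_force: [0.5, 0.2, 0.8]
width: 0.045
grip_force: 0.0
clock: 2.95
position: [0.5897, 0.1801, 0.0679]
tcp_rot: [0.0, 0.79, 0.614, 0.001]
ft_force: [-4.3, 1.5, 6.6]
width: 0.011
grip_force: 58.7
```

View pics/g.png

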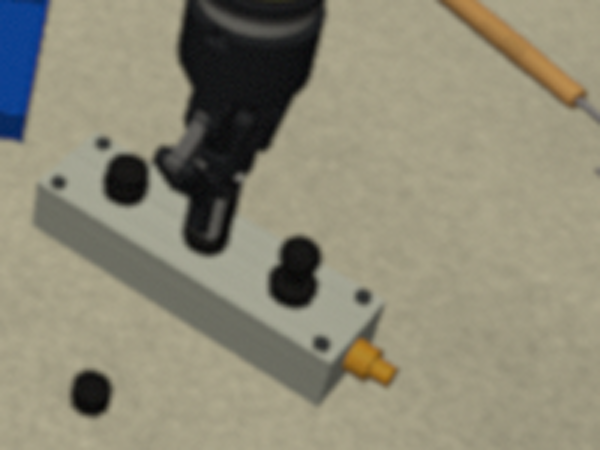

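The fingers hold the blade (width 11 mm, grip 59 N). Now to rock it.

```bash
python3 -m inch '[[0.0025,-0.0006,0,0.8,3.2,0],[0.0026,-0.0006,-0.0003,0.8,3.2,0],[0.0026,-0.0006,-0.0004,0.8,3.3,0],[0,0,0,0,0,0],[0,0,0,0,0,0]]' - 80
python3 -m inch '[[0,0,0,0,0,0]]'
python3 -m inch '[[-0.0026,0.0006,0.0004,-0.8,-3.3,0],[-0.0026,0.0006,0.0003,-0.8,-3.2,0],[-0.0025,0.0006,0,-0.8,-3.2,0],[-0.0025,0.0006,0,-0.8,-3.2,0],[-0.0026,0.0006,-0.0003,-0.8,-3.2,0]]'
python3 -m inch '[[-0.0026,0.0006,-0.0004,-0.8,-3.3,0],[0,0,0,0,0,0],[0,0,0,0,0,0],[0,0,0,0,0,0]]'
```

```text
clock: 3.68
position: [0.5978, 0.1781, 0.0677]
tcp_rot: [-0.068, 0.787, 0.611, -0.053]
ft_force: [-2.7, 0.2, 9.8]
width: 0.0109
grip_force: 79.3
clock: 3.8
position: [0.5978, 0.1781, 0.0677]
tcp_rot: [-0.068, 0.787, 0.611, -0.053]
ft_force: [-1.5, -0.4, 9.2]
width: 0.0106
grip_force: 79.2
clock: 4.42
position: [0.5857, 0.181, 0.0681]
tcp_rot: [0.047, 0.788, 0.612, 0.038]
ft_force: [4.0, -3.1, 3.3]
width: 0.011
grip_force: 78.6
clock: 4.92
position: [0.5829, 0.1817, 0.068]
tcp_rot: [0.069, 0.786, 0.611, 0.056]
ft_force: [-2.1, -0.6, 9.5]
width: 0.0107
grip_force: 79.5
```

Run:
```python
from rig import *
import cv2
s=snapshot("scene")[250:400,380:580]
cv2.imwrite("pics/g2.png",cv2.convertScaleAbs(cv2.resize(s,None,fx=3,fy=3,interpolation=cv2.INTER_CUBIC)[:,:,::-1],alpha=1.6,beta=20))
```

```text
(no output)
```

View pics/g2.png

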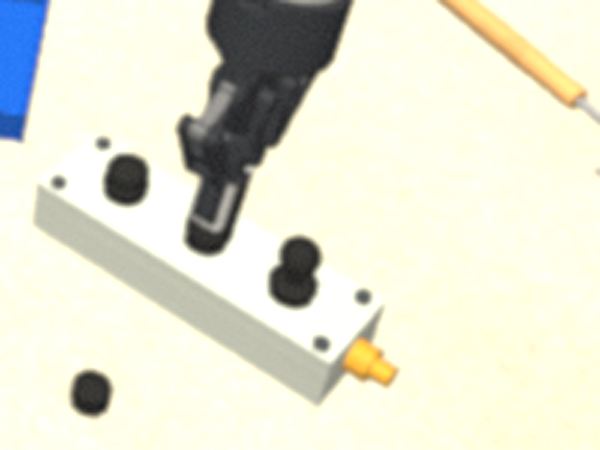

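The bung leans towards the robot and is still seated. Next I bring it upright and pull straight up.

```bash
python3 -m inch '[[0.0026,-0.0006,0.0004,0.8,3.3,0],[0.0026,-0.0006,0.0003,0.8,3.2,0],[0.0025,-0.0006,0,0.8,3.2,0],[0,0,0,0,0,0],[0,0,0,0,0,0]]'
python3 -m inch '[[0,0,0.006,0,0,0],[0,0,0.007,0,0,0],[0,0,0.007,0,0,0],[0,0,0.007,0,0,0],[0,0,0.003,0,0,0]]'
python3 -m inch '[[0,0,0.001,0,0,0],[0,0,0,0,0,0],[0,0,0,0,0,0]]'
python3 - <<'E'
from rig import *
import cv2
s=snapshot("scene")[250:400,380:580]
cv2.imwrite("pics/g3.png",cv2.convertScaleAbs(cv2.resize(s,None,fx=3,fy=3,interpolation=cv2.INTER_CUBIC)[:,:,::-1],alpha=1.6,beta=20))
E
```

```text
clock: 5.6
position: [0.5901, 0.18, 0.068]
tcp_rot: [0.001, 0.79, 0.614, 0.001]
ft_force: [-2.3, 1.1, 7.2]
width: 0.0105
grip_force: 79.5
clock: 6.22
position: [0.59, 0.1797, 0.0976]
tcp_rot: [0.001, 0.79, 0.614, 0.001]
ft_force: [1.6, 0.6, -1.3]
width: 0.0108
grip_force: 80.1
clock: 6.6
position: [0.5893, 0.1796, 0.0968]
tcp_rot: [-0.0, 0.79, 0.614, -0.0]
ft_force: [-0.4, 0.1, -1.0]
width: 0.0108
grip_force: 80.1
```

View pics/g3.png

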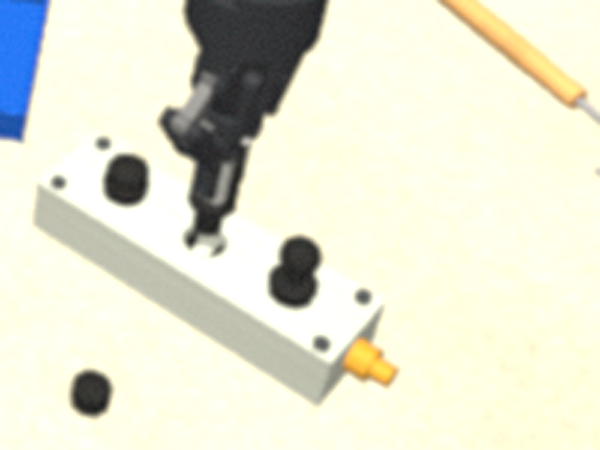

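The bung is out, hanging upright above the open port. Carrying it to the tray.

```bash
python3 -m inch '[[0,0,0.03,0,0,0],[0,0,0.03,0,0,0],[0,-0.03,0.01,0,0,0],[0,-0.05,0,0,0,0],[0,-0.05,0,0,0,0]]'
python3 -m inch '[[0,-0.05,0,0,0,0],[0,-0.05,0,0,0,0],[0,-0.05,0,0,0,0],[0,-0.05,0,0,0,0],[0,-0.05,0,0,0,0]]'
python3 -m inch '[[0,-0.03,0,0,0,0],[0,-0.016,0,0,0,0],[0,0,0,0,0,0],[0,0,0,0,0,0]]'
python3 - <<'E'
from rig import *
import cv2
s=snapshot("scene")[190:310,180:340]
cv2.imwrite("pics/g4.png",cv2.convertScaleAbs(cv2.resize(s,None,fx=4,fy=4,interpolation=cv2.INTER_CUBIC)[:,:,::-1],alpha=1.6,beta=20))
E
```

```text
clock: 7.28
position: [0.5892, 0.0484, 0.167]
tcp_rot: [0.0, 0.789, 0.614, 0.0]
ft_force: [0.2, 0.2, -0.7]
width: 0.0108
grip_force: 80.1
clock: 7.9
position: [0.5892, -0.202, 0.1669]
tcp_rot: [-0.0, 0.79, 0.614, -0.0]
ft_force: [0.4, -0.3, -0.2]
width: 0.0107
grip_force: 80.1
clock: 8.4
position: [0.5896, -0.2452, 0.167]
tcp_rot: [-0.0, 0.789, 0.614, 0.0]
ft_force: [-0.3, -0.5, 0.0]
width: 0.0107
grip_force: 80.1
```

View pics/g4.png

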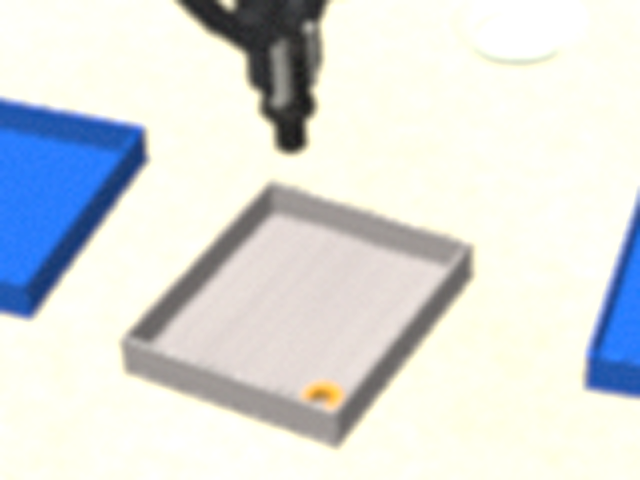

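The bung is held upright over the tray. Lowering until the foot touches the floor.

```bash
python3 -m inch '[[0,0,-0.035,0,0,0],[0,0,-0.035,0,0,0],[0,0,-0.03,0,0,0],[0,0,-0.008,0,0,0],[0,0,0,0,0,0]]'
python3 -m inch '[[0,0,-0.004,0,0,0],[0,0,0,0,0,0],[0,0,-0.002,0,0,0],[0,0,0,0,0,0]]'
```

```text
clock: 9.07
position: [0.5897, -0.246, 0.0595]
tcp_rot: [0.0, 0.789, 0.614, 0.0]
ft_force: [-0.9, -0.3, -0.2]
width: 0.0108
grip_force: 80.1
clock: 9.57
position: [0.5893, -0.2464, 0.053]
tcp_rot: [-0.0, 0.79, 0.614, 0.0]
ft_force: [-0.1, -0.6, -0.6]
width: 0.0107
grip_force: 80.1
```

```bash
python3 -m inch '[[0,0,-0.0015,0,0,0],[0,0,0,0,0,0]]'
python3 -m inch '[[0,0,-0.001,0,0,0],[0,0,0,0,0,0]]'
python3 -m inch '[[0,0,-0.001,0,0,0],[0,0,0,0,0,0]]'
```

```text
clock: 9.82
position: [0.5893, -0.2464, 0.0513]
tcp_rot: [-0.0, 0.79, 0.614, -0.0]
ft_force: [-0.8, 0.3, -0.2]
width: 0.011
grip_force: 80.1
clock: 10.07
position: [0.5895, -0.2464, 0.0511]
tcp_rot: [0.0, 0.79, 0.614, 0.0]
ft_force: [-1.8, 0.8, 5.9]
width: 0.0111
grip_force: 81.1
clock: 10.32
position: [0.5896, -0.2465, 0.051]
tcp_rot: [0.0, 0.79, 0.614, 0.0]
ft_force: [-6.7, 2.1, 13.8]
width: 0.0108
grip_force: 82.4
```

It has touched down (contact force rising). I'll relax the press slightly, open, and retreat.

```bash
python3 -m inch '[[0,0,0.0015,0,0,0],[0,0,0,0,0,0]]'
python3 -m inch '[[0,0,0,0,0,0],[0,0,0,0,0,0],[0,0,0,0,0,0],[0,0,0,0,0,0]]' 0.045
python3 -m inch '[[0,0,0.03,0,0,0],[0,0,0.05,0,0,0],[0,0,0.05,0,0,0],[0,0,0.03,0,0,0],[0,0,0,0,0,0]]'
python3 -m inch '[[0,0,0,0,0,0],[0,0,0,0,0,0],[0,0,0,0,0,0],[0,0,0,0,0,0]]'
python3 - <<'E'
from rig import *
import cv2
s=snapshot("scene")[190:310,180:340]
cv2.imwrite("pics/g5.png",cv2.convertScaleAbs(cv2.resize(s,None,fx=4,fy=4,interpolation=cv2.INTER_CUBIC)[:,:,::-1],alpha=1.6,beta=20))
E
```

```text
clock: 10.58
position: [0.5894, -0.2464, 0.051]
tcp_rot: [0.0, 0.79, 0.614, 0.0]
ft_force: [-0.5, 0.2, 4.6]
width: 0.0107
grip_force: 81.0
clock: 11.08
position: [0.5894, -0.2464, 0.0509]
tcp_rot: [-0.0, 0.79, 0.614, -0.0]
ft_force: [0.5, 0.1, 0.1]
width: 0.045
grip_force: 0.0
clock: 11.7
position: [0.59, -0.2467, 0.2137]
tcp_rot: [0.002, 0.79, 0.614, 0.001]
ft_force: [-0.0, -0.2, -0.6]
width: 0.0448
grip_force: 0.0
clock: 12.2
position: [0.5893, -0.2464, 0.2106]
tcp_rot: [-0.0, 0.79, 0.614, -0.0]
ft_force: [-0.2, -0.3, -0.7]
width: 0.045
grip_force: 0.0
```

View pics/g5.png

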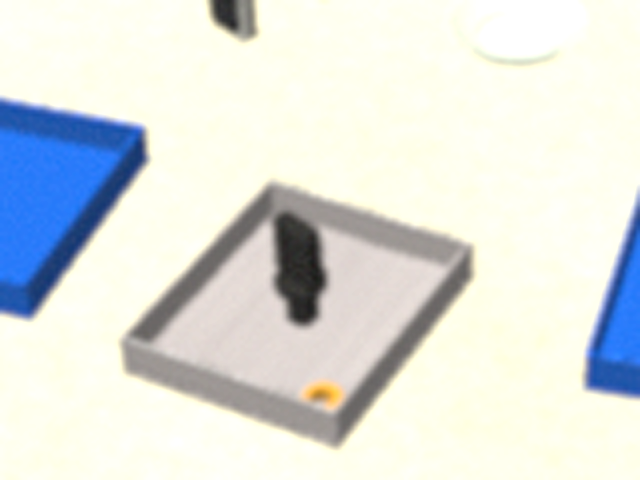

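The bung stands upright in the middle of the steel tray, with its foot at crop (303,318), and the gripper is clear.

```bash
python3 -c "
from rig import *
print(finish_job())"
```

```text
the job is handed in; nothing more can be done
None
```

The bladed bung was rocked away and back, pulled straight out of its port, and left standing in the middle of the steel tray; the job was handed in at about 12 s, and no verdict came back.

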